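# Close the bench caliper on a cut tube

## Task

Stand the hollow tube from the tray upright on the caliper's bed between its open jaws, close to the beam, and let go of it. Then slide the moving jaw shut by its lug until the tube is lightly nipped against the fixed jaw - a few newtons, without tilting the jaw - and let go, leaving the tube standing nipped so that its width can be read. Leave everything else where it is.

Things in the scene. Friction and masses are not known exactly. Their poses are not given: they have to be found in the camera images.
- caliper: Bench caliper, fixed. Origin on the table under the beam's centre line, z up. Bed plate (top 12 mm up, x -79 to 35, y -180 to 120 mm) with a steel beam along y (x -8 to 8 mm, top 36 mm up). Both jaws reach from the beam to x = -66 mm, 16 to 42 mm up. The part stands on the bed between them, beside the beam on its -x side: axis at x about -30 mm is well in; past -42 mm is too near the jaw tips.
- anvil: The fixed jaw: steel, 14 mm thick; measuring face at y = +60 mm in the caliper's frame, looking to -y (the moving jaw's face is at y = 60 mm minus the opening). Its origin and axes are those of the caliper, so the origin is not on the jaw itself.
- carriage (a joint): Opening of the caliper in m: distance between the jaw faces, 0 shut to 0.115 fully open; it starts between 0.075 and 0.105. The carriage slides along the beam with a steady drag of about 5 N either way and stays where it is left. Moving it towards the caliper's +y closes it.
- lug (a point): Centre of the top of the upright lug on the carriage by which it is moved: 24 mm along x, 14 mm along y, 82 mm above the table; it stands 38 mm out of the carriage's top, which is 44 mm above the table. It lies on the beam's centre line, 70 mm behind (to -y of) the moving jaw's face.
- jaw: The moving jaw: steel, 14 mm thick, on the carriage. Origin at table height under the beam's centre line, 7 mm behind its face; axes parallel to the caliper's when not tilted. Springy: turns about its origin's vertical 1 rad per 8 N m, so a force on its face tilts it, more the farther from the beam (8 N at 30 mm: 0.03 rad). Over 0.035 rad spoils it.
- tube: The part to measure: hollow grey plastic tube, 80 mm tall, a little out of round (30 to 34 mm across, depending on how it is turned), wall 5 mm, about 60 g, standing upright. Origin at the centre of its lower end, z along its axis. It stands at one of three places in the tray; a solid rod and a square block of the same height and material stand at the others.
- tray: Low white tray, fixed, 120 mm (x) by 280 mm (y), rim 12 mm high; its floor is 5 mm above the table. Origin at the centre of its underside on the table. The three places are in a row along its y axis, about 90 mm apart.
- rod: Solid round grey rod, 32 mm across, 80 mm tall, standing in the tray; origin at the centre of its lower end. To be left alone.
- block: Square grey block, 30 x 30 x 80 mm, standing in the tray; origin at the centre of its lower end. To be left alone.
- dish: Covered flat dish, 90 mm across, 15 mm high, on the table; origin at the centre of its underside. To be left alone.
- jar: Glass jar with a lid, 72 mm across, 95 mm tall; origin at the centre of its underside. To be left alone.
- washbottle: White bottle, 70 mm across, 170 mm tall; origin at the centre of its underside. To be left alone.
- spatula: Steel lab spatula, thin rod with a flat blade, 170 mm long, lying on the table; origin at its middle. To be left alone.
- slidebox: Flat blue box, 80 x 100 x 32 mm; origin at the centre of its underside. To be left alone.

How it is judged (in metres and radians):
On the way, in this order (a step that is already met when the one before it is completed fails the run):
1. the tube stands upright on the bed between the open jaws, close to the beam, let go and not yet nipped (x of tube in the frame of caliper between -0.042 and -0.018 m and y of tube in the frame of caliper below 0.06 m and z of tube in the frame of caliper between 0.009 and 0.016 m and angle between tube's own z axis and vertical below 0.06 rad and contact force between tube and the fingers below 0.05 N and linear speed of tube below 0.02 m/s and contact force between jaw and tube below 0.2 N and value of joint carriage above 0.045 m), for 0.2 s.
2. the moving jaw presses the tube lightly against the fixed jaw (x of tube in the frame of caliper between -0.042 and -0.018 m and y of tube in the frame of caliper below 0.06 m and z of tube in the frame of caliper between 0.009 and 0.016 m and angle between tube's own z axis and vertical below 0.06 rad and contact force between jaw and tube between 1.5 and 10 N and contact force between anvil and tube above 1 N and angle between the y axis of jaw and the y axis of caliper, either way round below 0.035 rad), for 0.4 s.
At the end, for the whole second after the job is handed in: The tube stands upright (0.06 rad) on the bed, axis 18 to 42 mm from the beam's centre line, pressed by the moving jaw with 0.3 to 10 N and on the fixed jaw with over 0.3 N; jaw tilt under 0.035 rad, opening 25 to 38 mm; all at rest and let go (x of tube in the frame of caliper between -0.042 and -0.018 m and y of tube in the frame of caliper below 0.06 m and z of tube in the frame of caliper between 0.009 and 0.016 m and angle between tube's own z axis and vertical below 0.06 rad and contact force between jaw and tube between 0.3 and 10 N and contact force between anvil and tube above 0.3 N and angle between the y axis of jaw and the y axis of caliper, either way round below 0.035 rad and contact force between tube and the fingers below 0.05 N and linear speed of tube below 0.01 m/s and velocity of joint carriage below 0.005 m/s and value of joint carriage between 0.025 and 0.038 m); the robot touches nothing.
It fails at once if the moving jaw is tilted by more than 0.035 rad (angle between the y axis of jaw and the y axis of caliper, either way round above 0.035 rad).
It fails at once if the jaw presses on the tube with more than 12 N (contact force between jaw and tube above 12 N).
It fails at once if the tube is tipped over (angle between tube's own z axis and vertical above 0.5 rad).
It fails at once if the rod, block, dish, jar, bottle, spatula or flat box is moved by more than 20 mm (distance of any of rod, block, dish, jar, washbottle, spatula, slidebox from where it was at the start of the episode above 0.02 m).
It also fails if it takes over 64 s, if anything falls off the work surface, if the arm or the gripper's body presses on something with over 40 N, if the wrist force passes 120 N, or if a joint passes its speed limit or range.

## Robot

A 7-joint arm with a two-finger parallel gripper is mounted at the origin on the work surface. World frame = base frame: x ahead of the robot, y to its left, z up, the work surface at z = 0. Lengths are in mm, angles in rad, forces in N, time in s.
With the tool pointing down it reaches from about 425 to 875 mm from the base axis. Payload 8.4 kg.
Tool frame: the origin (TCP) lies on the centre line of the jaws, within the pads' length; the fingertips stand 8 mm ahead of it and the grasp point (between the pads) lies 11 mm behind it; x points along the fingers, z is the direction in which the jaws open and shut, and the axes are right-handed (so a half turn about x gives the same grasp; the last joint's range is limited). The gripper opens to 87 mm and grips with 3 to 60 N. Pads are 19 mm wide; open, the fingers measure 117 mm over their backs; the gripper's body (75 mm by 190 mm) begins 51 mm behind the grasp point.
Start: joints at [1.226, 0.333, 0.04, 1.465, -0.013, 1.343, -0.059], TCP at [158.145, -630.44, 230.546] pointing down, gripper open.
Joint ranges: [-2.58, 2.58], [-0.38, 2.09], [-1.3, 1.39], [0.25, 2.4], [-1.5, 4.64], [0.08, 2.09], [-2.65, 2.65]. Speed limits (rad/s): [2.22, 2.22, 2.79, 2.79, 3.14, 3.14, 3.14].

## Interface

Orientations are given as a rotation vector (axis times angle).
In Python, from rig import manip gives the robot as it stands. Calls block until the motion is done:
- manip.move_to(position, orientation): joint-space move of the TCP to a pose.
- manip.move_l(position, orientation=None, velocity=150, max_force=None): straight line of the TCP; orientation=None keeps the orientation; velocity is the mean speed in mm/s. With max_force (N) it stops when the force on the tool has changed by that much, and returns True; else False.
- manip.movej(angles): joint-space move.
- manip.command_gripper(opening, squeeze=None): finger opening in mm; squeeze is the grip in N (None keeps the last); returns when the fingers have stopped.
- manip.dwell(seconds).
- manip.ik(position, orientation): joint angles nearest the present ones, or None.
- manip.get_state(): the state.
- manip.read_camera(name): name is "scene" or "top" or "wrist"; returns a dict with "image" (400x640x3 uint8, red, green, blue), "intrinsics" (3x3 intrinsics, pixels), "rvec" (rotation vector, rad) and "tvec" (3), from world to camera coordinates, as OpenCV has them; the wrist camera has in their place "tool_from_camera" (4x4, takes a point from camera to tool coordinates, whose origin is the TCP and whose axes are the tool frame's). Camera axes: x right, y down, z forward; pixel columns grow to the right and rows downward; lengths in mm; the calibration is good to about 2 mm. A picture is of the moment at which its call begins: read the wrist's pose just before it. There is no depth.
A pose or a line that the arm cannot do raises manip.PlanningError and nothing moves.
- manip.job_done(): hands the job in, once; it reports no verdict.
The state is a dict: "t": time; "q": joint angles; "joint_velocities": joint speeds; "joint_torque": joint torques, N m; "tool_pos": TCP position; "tool_rot": TCP orientation; "contact_force": force on the tool from outside, world axes, zero at the start; "moment": the same for the moment, N m; "opening": finger opening in mm.
Only numpy, scipy, OpenCV 4.12 (cv2) and the standard library are available. Lean on these libraries where they do the work, as an engineer would, in place of code of your own. Each camera call takes 0.05 s, during which the arm holds its last target. There are 200 camera calls.

## Working session

There is one attempt and no reset: what is moved stays moved. The work goes in short steps, each a Python script; the robot and the scene stay as the last script left them, time stands still between calls to the robot, and variables do not carry over. Pictures are saved under pics/ and viewed, about 8 in all and at most 12, crops included, and the job is handed in when it is done.

```bash
ls; mkdir -p pics; python3 - <<'E'
from rig import manip
import cv2,numpy as np
for n in ("scene","top"):
    c=manip.read_camera(n); cv2.imwrite(f"pics/{n}0.png",c["image"][:,:,::-1])
    print(n,c["intrinsics"],c["rvec"],c["tvec"])
s=manip.get_state(); print(s["t"],s["tool_pos"],s["tool_rot"],s["opening"])
print(manip.read_camera("wrist")["tool_from_camera"])
E
```

```text
pics
scene [[383.35106634   0.         323.28525439]
 [  0.         383.35106634 197.78660505]
 [  0.           0.           1.        ]] [ 1.49858658  1.91764787 -0.94421899] [ 109.05243102 -293.46084253 1553.72898017]
top [[415.81589991   0.         324.10388405]
 [  0.         415.81589991 199.84123545]
 [  0.           0.           1.        ]] [ 2.10869275 -2.1686689   0.13475756] [ 83.41575186 576.80954356 996.25885066]
0.1 [ 158.03603305 -630.09602731  229.74440605] [ 1.02705221  1.31673288 -1.02576661] 87.21450560678613
[[ 1.16179476e-04 -2.49990149e-01  9.68248373e-01 -1.52989852e+02]
 [-2.99886810e-04 -9.68248345e-01 -2.49990105e-01  6.78364861e+01]
 [ 9.99999948e-01 -2.61321197e-04 -1.87459334e-04  3.08207484e-01]
 [ 0.00000000e+00  0.00000000e+00  0.00000000e+00  1.00000000e+00]]
```

View pics/top0.png

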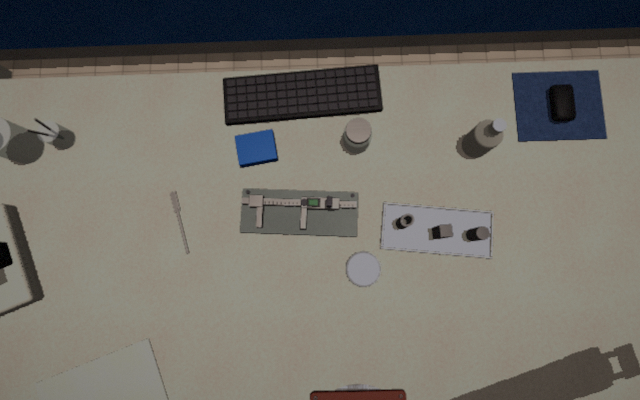

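View pics/scene0.png

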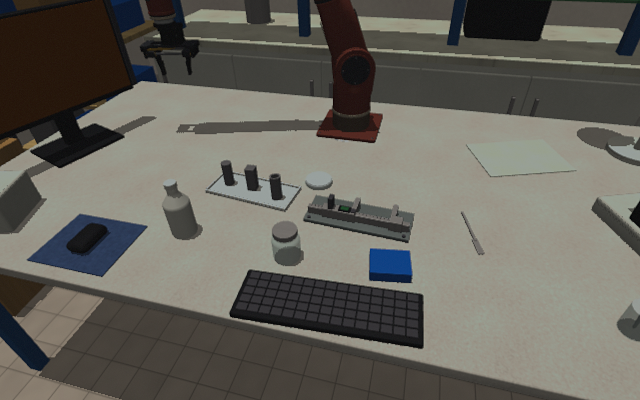

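```bash
cat > h.py <<'E'
from rig import manip
import cv2,numpy as np
from scipy.spatial.transform import Rotation as R
def cam(n):
    s=manip.get_state(); c=manip.read_camera(n)
    if n=="wrist":
        T=np.eye(4);T[:3,:3]=R.from_rotvec(s["tool_rot"]).as_matrix();T[:3,3]=s["tool_pos"]
        c["T"]=T@c["tool_from_camera"]
    else:
        T=np.eye(4);T[:3,:3]=R.from_rotvec(np.ravel(c["rvec"])).as_matrix();T[:3,3]=np.ravel(c["tvec"])
        c["T"]=np.linalg.inv(T)
    return c
def ray(T,K,uv):
    d=T[:3,:3]@np.linalg.solve(K,[*uv,1.]); return T[:3,3],d
def onz(T,K,uv,z):
    o,d=ray(T,K,uv); return o+d*(z-o[2])/d[2]
def tri(rays):  # closest point to rays
    A=0;b=0
    for o,d in rays:
        d=d/np.linalg.norm(d);P=np.eye(3)-np.outer(d,d);A=A+P;b=b+P@o
    return np.linalg.solve(A,b)
def down(a): # tool x down, tool z (jaw direction) at angle a in world xy
    z=np.array([np.cos(a),np.sin(a),0]);x=np.array([0,0,-1.])
    return R.from_matrix(np.c_[x,np.cross(z,x),z]).as_rotvec()
def snap(name):
    c=cam("wrist"); cv2.imwrite(f"pics/{name}.png",c["image"][:,:,::-1]); np.savez(f"pics/{name}.npz",T=c["T"],K=c["intrinsics"]); return c
def load(name):
    f=np.load(f"pics/{name}.npz"); return f["T"],f["K"]
E
python3 - <<'E'
from h import *
s=manip.get_state(); M=R.from_rotvec(s["tool_rot"]).as_matrix(); print(M.round(2))
c=cam("top");K=c["intrinsics"];T=c["T"]; print(T[:3,3])
f=lambda u,v,z:onz(T,K,(u,v),z)[:2].round(0)
for n,u,v,z in [("tube",405,221,85),("tray c",437,231,5),("bedTL",242,190,12),("bedTR",358,193,12),("bedBR",358,237,12),("bedBL",241,233,12),("lug",329,202,82),("jar",358,125,95),("bottle",500,125,160),("dish",363,269,15),("box",257,148,32)]: print(n,f(u,v,z))
for p in [(600,40),(600,-150),(520,40),(520,-150)]:
  for a in (np.pi/2,-np.pi/2,0,np.pi): 
    print(p,round(a,2),manip.ik([*p,230],down(a)) is not None)
E
```

```text
[[-0.    0.97  0.24]
 [ 0.    0.24 -0.97]
 [-1.   -0.   -0.  ]]
[ 430.3420007    51.11906244 1069.76246831]
tube [ 517. -124.]
tray c [ 496. -217.]
bedTL [615. 280.]
bedTR [598. -20.]
bedBR [486. -16.]
bedBL [504. 282.]
lug [568.  55.]
jar [752. -21.]
bottle [ 720. -335.]
dish [405. -25.]
box [720. 237.]
(600, 40) 1.57 True
(600, 40) -1.57 True
(600, 40) 0 True
(600, 40) 3.14 False
(600, -150) 1.57 True
(600, -150) -1.57 True
(600, -150) 0 True
(600, -150) 3.14 True
(520, 40) 1.57 True
(520, 40) -1.57 True
(520, 40) 0 True
(520, 40) 3.14 False
(520, -150) 1.57 True
(520, -150) -1.57 True
(520, -150) 0 True
(520, -150) 3.14 False
```

```bash
python3 - <<'E'
from h import *
o=down(-np.pi/2)
manip.move_to([510,-170,260],o)
for n,p in [("t1",[510,-170,200]),("t2",[510,-90,200]),("c1",[550,90,200]),("c2",[550,170,200])]:
    manip.move_l(p,velocity=250); manip.dwell(.15); c=snap(n)
print(c["intrinsics"],manip.get_state()["t"])
a=[cv2.imread(f"pics/{n}.png") for n in("t1","t2","c1","c2")]
cv2.imwrite("pics/T.png",np.vstack(a[:2])[:,:]) if 0 else None
cv2.imwrite("pics/tt.png",cv2.resize(np.vstack(a[:2]),None,fx=.75,fy=.75))
cv2.imwrite("pics/cc.png",cv2.resize(np.vstack(a[2:]),None,fx=.75,fy=.75))
E
```

```text
[[290.22902185   0.         323.85358648]
 [  0.         290.22902185 199.12997287]
 [  0.           0.           1.        ]] 5.3
```

View pics/tt.png

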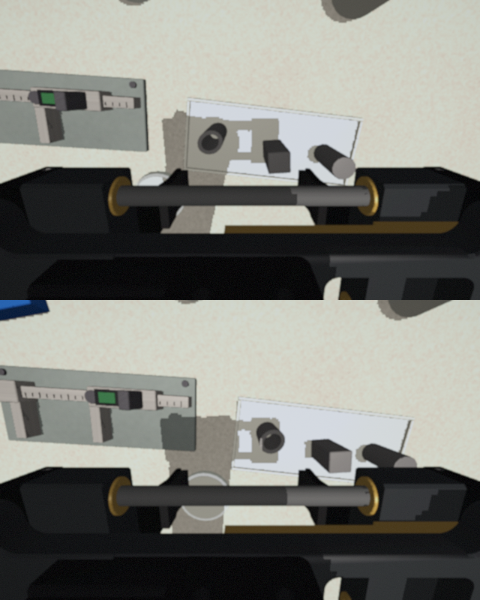

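View pics/cc.png

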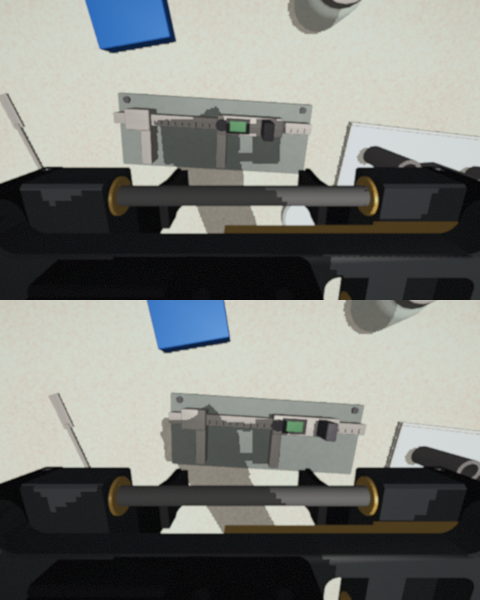

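```bash
python3 - <<'E'
import cv2,numpy as np
def crop(n,x,y,w,h,s):
    a=cv2.imread(f"pics/{n}.png")[y:y+h,x:x+w]; return cv2.resize(a,None,fx=s,fy=s,interpolation=cv2.INTER_CUBIC)
b=lambda a:np.clip(a.astype(float)*1.6,0,255).astype('uint8')
t=np.hstack([crop("t1",250,140,80,75,4.99),crop("t2",320,140,80,75,4.99)])
c=np.vstack([crop("c1",145,115,280,120,2.7),crop("c2",215,115,280,120,2.7)][:2])
cv2.imwrite("pics/tz.png",b(t));cv2.imwrite("pics/cz.png",b(c)[:600] if 0 else cv2.resize(b(c),(700,600)));print(t.shape,c.shape)
E
```

```text
(374, 798, 3) (648, 756, 3)
```

View pics/tz.png

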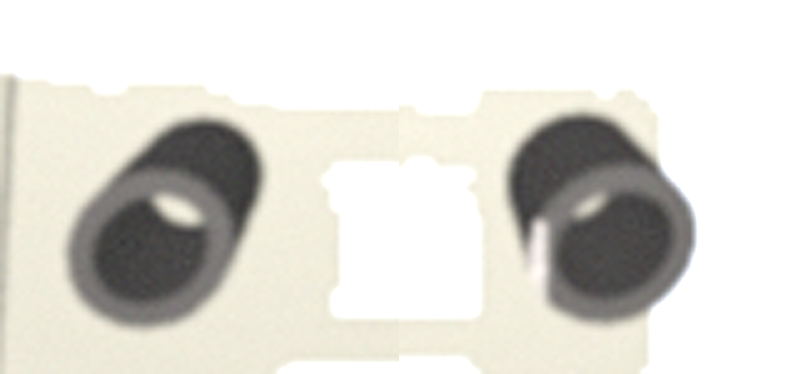

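View pics/cz.png

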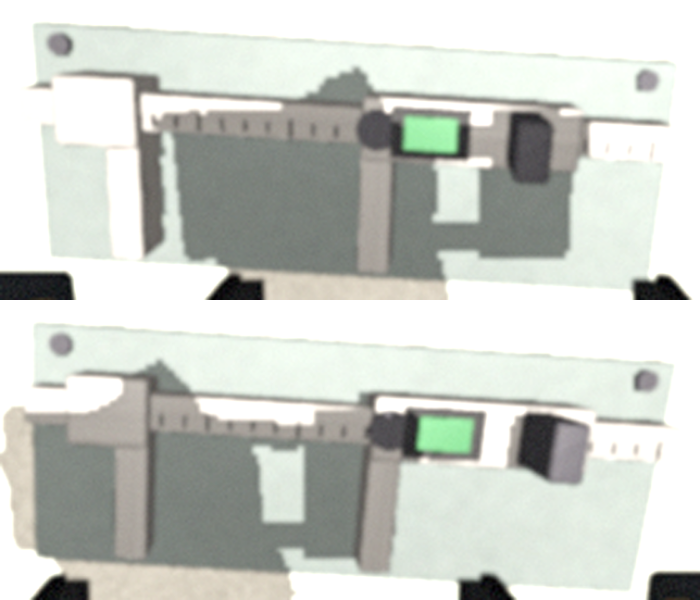

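```bash
cat >> h.py <<'E'
E
python3 - <<'E'
from h import *
L={n:load(n) for n in("t1","t2","c1","c2")}
r=lambda n,uv:ray(*L[n],uv)
print("tube top",tri([r("t1",(280.1,189.3)),r("t2",(363.1,188.5))]).round(1))
c1=lambda x,y:(x/2.5+145,y/2.5+115); c2=lambda x,y:(x/2.5+215,(y-300)/2.5+115)
P={}
for n,a,b in [("screwL",(60,44),(61,344)),("screwR",(647,80),(646,380)),("bedTL",(35,25),(35,325)),("bedTR",(672,62),(672,365)),("lug",(531,150),(570,454)),("anvil tip face corner",(144,258),(147,558)),("jaw tip back",(389,272),(388,570)),("jaw tip face",(360,270),(359,568))]:
    P[n]=tri([r("c1",c1(*a)),r("c2",c2(*b))]); print(n,P[n].round(1))
f=lambda n,uv,z:onz(*L[n],uv,z)
TL=(f("c1",c1(35,25),12)+f("c2",c2(35,325),12))/2; TR=(f("c1",c1(672,62),12)+f("c2",c2(672,365),12))/2
BL=f("c1",c1(52,257),12); BR=f("c2",c2(632,590),12)
print("z12",TL,TR,BL,BR)
W=np.array([TL,TR,BR,BL])[:,:2];C=np.array([[35,120],[35,-180],[-79,-180],[-79,120.]])
# rigid fit
wc,cc=W.mean(0),C.mean(0);U,S,V=np.linalg.svd((C-cc).T@(W-wc));Q=V.T@np.diag([1,np.linalg.det(V.T@U.T)])@U.T
t=wc-Q@cc;th=np.arctan2(Q[1,0],Q[0,0]);print("cal",t,th,"resid",(C@Q.T+t-W).round(1))
np.savez("cal.npz",Q=Q,t=t,th=th)
inv=lambda p:(Q.T@(p[:2]-t)).round(1)
for n in P: print(n,"cal",inv(P[n]))
E
```

```text
tube top [ 518.8 -128.9   83.4]
screwL [609.2 264.2  13. ]
screwR [592.2  -4.8  13.6]
bedTL [617.6 276.7   8.9]
bedTR [599.7 -15.6  14.2]
lug [571.   56.1  83.9]
anvil tip face corner [515.7 224.5  41.2]
jaw tip back [507.2 114.5  35.7]
jaw tip face [508.2 127.9  35.5]
z12 [617.6247114  275.29239607  12.        ] [599.60320259 -16.52382204  12.        ] [506.76287357 282.62756389  12.        ] [488.62699126 -11.73084783  12.        ]
cal [576.93458821 161.02584497] -0.060727210615798964 resid [[ 1.5  3.4]
 [ 1.3 -4.2]
 [-1.5 -2.1]
 [-1.4  3. ]]
screwL cal [ 25.9 104.9]
screwR cal [  25.3 -164.6]
bedTL cal [ 33.6 117.9]
bedTR cal [  33.5 -174.9]
lug cal [   0.5 -105.1]
anvil tip face corner cal [-65.   59.6]
jaw tip back cal [-66.7 -50.6]
jaw tip face cal [-66.6 -37.2]
```

```bash
python3 - <<'E'
from h import *
th=float(np.load("cal.npz")["th"]); o=down(-np.pi/2+th)
st=lambda m:print(m,manip.get_state()["t"],manip.get_state()["tool_pos"].round(1),round(manip.get_state()["opening"],1),manip.get_state()["contact_force"].round(1))
x,y=518.3,-128
manip.move_l([550,20,200],velocity=300)
manip.command_gripper(64)
manip.move_to([x,y,130],o)
manip.move_l([x,y,54],velocity=100,max_force=15); st("down")
manip.command_gripper(20,12); manip.dwell(.3); st("grip")
manip.move_l([x,y,150],velocity=120); st("up")
c=snap("g1")
a=c["image"][:,:,::-1]; cv2.imwrite("pics/g1v.png",a)
c2=cam("scene");cv2.imwrite("pics/g1s.png",np.hstack([cv2.resize(a[100:300,200:450],(375,300)),cv2.resize(np.ascontiguousarray(c2["image"][130:250,200:350,::-1]),(375,300))]))
E
```

```text
down 8.2833 [ 518.8 -127.9   54.6] 63.8 [0.2 0.2 0.3]
grip 9.2333 [ 518.4 -128.1   54.1] 31.9 [-0.1 -0.1  1.8]
up 10.1833 [ 517.8 -127.9  149.2] 32.0 [-0.4 -0.  -0.9]
```

View pics/g1s.png

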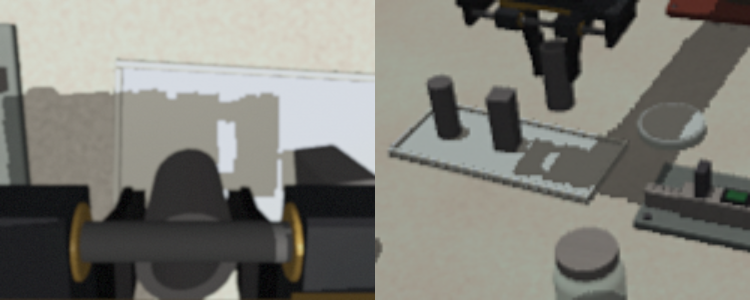

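```bash
python3 - <<'E'
from h import *
f=np.load("cal.npz");Q,t,th=f["Q"],f["t"],float(f["th"]); o=down(-np.pi/2+th)
st=lambda m:print(m,manip.get_state()["t"],manip.get_state()["tool_pos"].round(1),round(manip.get_state()["opening"],1),manip.get_state()["contact_force"].round(1))
p=Q@[-30,38]+t; print(p)
manip.move_l([518.3,-128,165],velocity=150)
manip.move_l([*p,165],o,velocity=200)
manip.move_l([*p,72],velocity=80,max_force=12); st("near")
manip.dwell(.2)
print(manip.move_l([*p,58],velocity=10,max_force=3)); manip.dwell(.2); st("down")
manip.command_gripper(54); manip.dwell(.3); st("open")
z=manip.get_state()["tool_pos"][2]
manip.move_l([*p,z+70],velocity=100); manip.move_l([p[0]-40,p[1]-60,200],velocity=250); manip.dwell(.2); st("back")
c=snap("p1");c2=cam("scene")
cv2.imwrite("pics/p1v.png",np.vstack([cv2.resize(c["image"][100:240,140:500,::-1],(720,280)),cv2.resize(np.ascontiguousarray(c2["image"][160:260,270:450,::-1]),(540,300)) if 0 else cv2.resize(np.ascontiguousarray(c2["image"][180:250,270:450,::-1]),(720,280))]))
E
```

```text
[549.29610405 200.77649519]
near 13.6417 [549.7 201.   72.6] 31.9 [-0.5  0.4 -1. ]
True
down 15.0583 [549.3 200.7  61.1] 31.8 [-0.3  0.2  5.1]
open 16.0667 [548.7 200.4  60.3] 53.9 [-0.1  0.5  0. ]
back 17.6667 [508.9 141.7 198.5] 53.5 [-0.9  0.1 -0.4]
```

View pics/p1v.png

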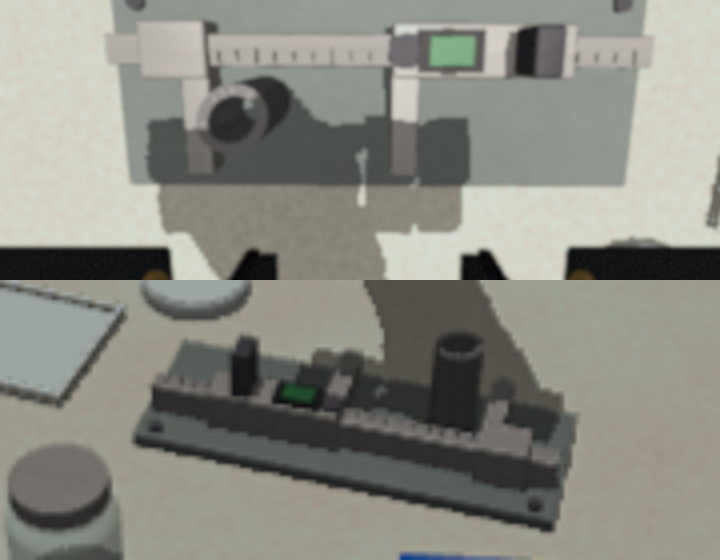

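```bash
python3 - <<'E'
from h import *
f=np.load("cal.npz");Q,t,th=f["Q"],f["t"],float(f["th"]); o=down(-np.pi/2+th)
T,K=load("p1"); print("tube cal",(Q.T@(onz(T,K,(256.5,157.5),92)[:2]-t)).round(1))
W=lambda y,z=62:[*(Q@[0,y]+t),z]
def F():
    s=manip.get_state(); return round(float(Q[:,1]@s["contact_force"][:2]),2), (Q.T@(s["tool_pos"][:2]-t)).round(2), round(s["t"],2)
manip.command_gripper(0)
manip.move_l(W(-142,180),o,velocity=250)
manip.move_l(W(-142),velocity=100,max_force=10); manip.dwell(.2); print("start",F())
print(manip.move_l(W(-110),velocity=15,max_force=3)); print("touch",F())
y=F()[1][1]
print(manip.move_l(W(y+12),velocity=20,max_force=12)); print(F()); manip.dwell(.2);print(F())
print(manip.move_l(W(y+32),velocity=25,max_force=12)); print(F())
manip.dwell(.2);print(F())
c=snap("q1"); cv2.imwrite("pics/q1v.png",c["image"][:,:,::-1])
E
```

```text
tube cal [-28.   36.3]
start (0.44, array([   0.28, -142.02]), 21.11)
True
touch (0.08, array([  -0.22, -123.22]), 22.38)
False
(-4.84, array([  -0.4 , -111.66]), 23.14)
(-5.44, array([  -0.34, -111.57]), 23.34)
False
(-3.01, array([-3.000e-02, -9.104e+01]), 24.29)
(-2.93, array([ 4.000e-02, -9.102e+01]), 24.49)
```

View pics/q1v.png

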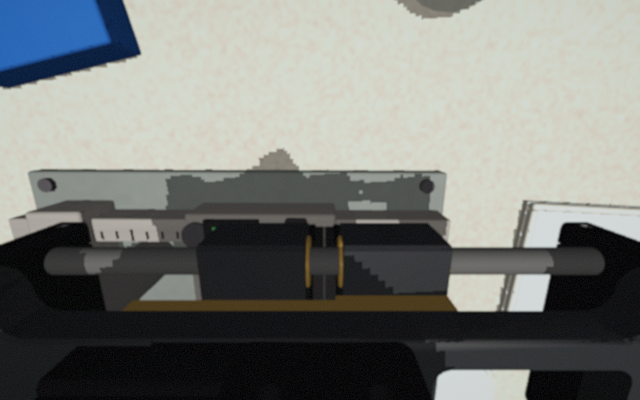

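```bash
python3 - <<'E'
from h import *
f=np.load("cal.npz");Q,t,th=f["Q"],f["t"],float(f["th"])
W=lambda y,z=62:[*(Q@[0,y]+t),z]
def F():
    s=manip.get_state(); return float(Q[:,1]@s["contact_force"][:2]), (Q.T@(s["tool_pos"][:2]-t))[1], s["t"]
print(manip.move_l(W(-71),velocity=20,max_force=9)); print(F())
y=-71;log=[]
while y<-52:
    y+=.3; hit=manip.move_l(W(y),velocity=4,max_force=5); a=F(); log.append(a[0])
    print("%.1f:%.2f@%.2f"%(y,a[0],a[1]),end=" ")
    base=np.median(log[:-3][-12:]) if len(log)>8 else -5
    if hit or a[0]<min(base,-4)-3.2 or a[2]>48: break
print(hit,F()); manip.dwell(.3); print(F())
E
```

```text
False
(-4.664198289263923, np.float64(-71.16203440663116), 25.7)
-70.7:-4.43@-70.92 -70.4:-3.51@-70.62 -70.1:-5.28@-70.32 -69.8:-5.54@-70.02 -69.5:-5.06@-69.70 -69.2:-4.30@-69.41 -68.9:-5.60@-69.11 -68.6:-4.45@-68.81 -68.3:-4.73@-68.50 -68.0:-4.57@-68.20 -67.7:-5.40@-67.96 -67.4:-4.86@-67.64 -67.1:-4.77@-67.33 -66.8:-5.52@-67.01 -66.5:-5.03@-66.73 -66.2:-4.01@-66.42 -65.9:-5.40@-66.11 -65.6:-4.85@-65.95 -65.3:-6.03@-65.64 -65.0:-4.82@-65.43 -64.7:-4.55@-65.08 -64.4:-5.64@-64.79 -64.1:-5.66@-64.49 -63.8:-4.87@-64.18 -63.5:-5.27@-63.89 -63.2:-5.38@-63.60 -62.9:-4.83@-63.32 -62.6:-4.93@-62.98 -62.3:-4.86@-62.67 -62.0:-6.17@-62.42 -61.7:-5.14@-62.08 -61.4:-4.88@-61.78 -61.1:-5.14@-61.49 -60.8:-5.64@-61.19 -60.5:-4.84@-60.90 -60.2:-5.93@-60.59 -59.9:-6.38@-60.30 -59.6:-4.69@-60.03 -59.3:-4.95@-59.70 -59.0:-5.16@-59.38 -58.7:-4.94@-59.08 -58.4:-4.86@-58.88 -58.1:-5.99@-58.76 -57.8:-6.30@-58.62 -57.5:-7.51@-58.56 -57.2:-7.21@-58.45 -56.9:-9.25@-58.38 False (-9.247729382894837, np.float64(-58.37656000961475), 37.45)
(-7.68526091643852, np.float64(-58.34927688896705), 37.75)
```

```bash
python3 - <<'E'
from h import *
f=np.load("cal.npz");Q,t,th=f["Q"],f["t"],float(f["th"])
W=lambda y,z=62:[*(Q@[0,y]+t),z]
def F(n=10):
    a=[]
    for _ in range(n): manip.dwell(.04); s=manip.get_state(); a.append([Q[:,1]@s["contact_force"][:2],(Q.T@(s["tool_pos"][:2]-t))[1],s["t"]])
    return np.mean(a,0).round(2),np.std(a,0).round(2)[0]
m,sd=F();print(m,sd)
y=-56.9
while m[0]>-8.4 and y<-55.8:
    y+=.3; manip.move_l(W(y),velocity=4,max_force=4); m,sd=F(); print(y,m,sd)
manip.dwell(.4)
manip.move_l(W(-72),velocity=20); print("off",F())
manip.move_l(W(-72,170),velocity=150)
manip.move_l([*(Q@[-70,20]+t),200],velocity=200);manip.dwell(.2)
c=snap("f1");c2=cam("scene");print(manip.get_state()["t"])
cv2.imwrite("pics/f1v.png",np.vstack([cv2.resize(c["image"][60:220,160:480,::-1],(640,320)),cv2.resize(np.ascontiguousarray(c2["image"][180:250,270:450,::-1]),(640,250))]))
E
```

```text
[ -8.31 -58.35  37.98] 0.41
-56.6 [ -8.92 -58.26  38.65] 0.29
off (array([ -0.3 , -71.87,  40.38]), np.float64(0.36))
42.4833
```

View pics/f1v.png

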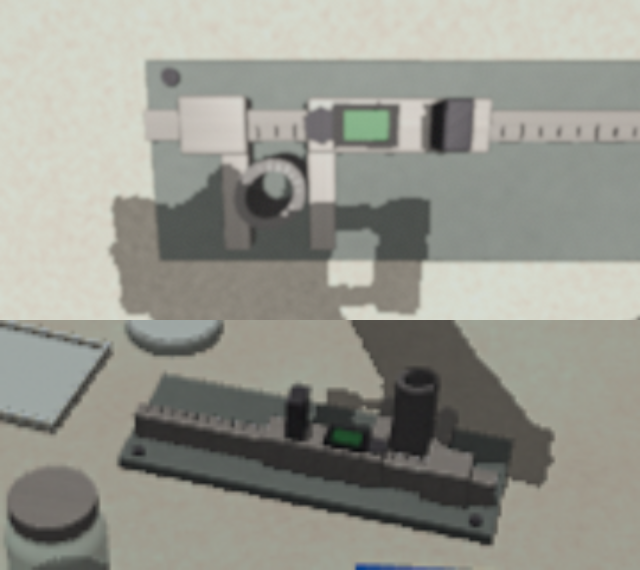

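```bash
python3 - <<'E'
from h import *
f=np.load("cal.npz");Q,t=f["Q"],f["t"];T,K=load("f1")
g=lambda u,v,z:(Q.T@(onz(T,K,(u/2+160,v/2+60),z)[:2]-t)).round(1)
print("tube",g(274,190,92),"anvil face",g(250,235,42),"jaw face",g(311,235,42))
manip.dwell(.3); s=manip.get_state(); print(s["contact_force"].round(1),np.abs(s["joint_velocities"]).max()); manip.job_done()
E
```

```text
tube [-28.3  42.1] anvil face [-57.7  60.3] jaw face [-57.8  27.3]
[-0.4  0.5  0.1] 0.002404281071118063
the job is handed in; nothing more can be done
```

The tube is standing nipped between the caliper's jaws and the job is handed in; no verdict is reported. I gripped the hollow tube in the tray and stood it on the bed about 5 mm short of the fixed jaw. I let go, pushed the carriage shut from behind the lug with closed fingers, and backed the arm clear. The robot's clock read about 43 s of the 64 s allowed.

**Last checks**
- **Position:** the tube is upright in both final views, with its axis at about x = -28 mm, y = +42 mm in the caliper frame.
- **Opening:** about 33 mm from the picture, against 32 mm across the tube when I gripped it. The two agree to about 1 mm.
- **Nip:** the push on the lug averaged 8.9 N against about 5.1 N of drag, so the nip is about 4 N. That works out to a jaw tilt of about 0.014 rad.
- **Robot:** at rest and touching nothing.

**Not confirmed or slightly off**
- The nip force left after release and the tilt are worked out from the push force; I could not measure either directly.
- The two-view measurements came out slightly off the given sizes. The tube's top read 83.4 mm against 85, and the bed's fitted corners were off by up to about 4 mm in y. The lug and jaw positions still agreed with the given geometry to within about 2 mm.

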